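Switch on the distribution box and push its cover shut

ROBOT

A 6-joint arm with a two-finger parallel gripper is mounted at the origin on the work surface. World frame = base frame: x ahead of the robot, y to its left, z up, the work surface at z = 0. Lengths are in m, angles in rad, forces in N, time in s.
With the tool pointing down it reaches from about 0.375 to 0.925 m from the base axis. Payload 5.7 kg.
Tool frame: the origin (TCP) lies midway between the tips of the shut fingers; the grasp point (between the pads) lies 19 mm behind it; z points along the fingers, y is the direction in which the jaws open and shut (so a half turn about z gives the same grasp; the last joint's range is limited). The gripper opens to 88 mm and grips with 3 to 60 N. Pads are 20 mm wide; open, the fingers measure 115 mm over their backs; the gripper's body (75 mm by 178 mm) begins 61 mm behind the grasp point.
Start: joints at [-1.246, 0.359, 1.51, -0, 1.272, -0.115], TCP at [0.255, -0.543, 0.223] pointing down, gripper open.
Joint ranges: [-2.97, 2.97], [-1.01, 2.36], [0.21, 2.38], [-0.96, 4.11], [0.2, 2.71], [-2.98, 2.98]. Speed limits (rad/s): [2.39, 2.39, 3.14, 3.14, 3.14, 3.14].

INTERFACE

Orientations are given as a unit quaternion [w, x, y, z].
In Python, from workcell import manip gives the robot as it stands.
- The arm moves only by the shell command python3 -m jog 'ROWS' [FORCE]. ROWS is JSON, a list of rows, each an object with "offset": the shift along the tool's x, y, z in m, a list of three; "angular": the turn, a rotation vector about the tool's x, y, z in degrees, a list of three; "hand": the finger opening in m, from 0 to 0.0878. In form: [{"offset": [dx, dy, dz], "angular": [wx, wy, wz], "hand": hand}, ...]. A call has 1 to 12 rows; each row shifts and turns the pose as measured when the row begins, along the tool's axes as they then stand; what a row does not reach is not made up. A row lasts 1/10 s, in which the tool goes at most 50 mm and 8.59 degrees, less where a joint would pass 70% of its speed; a pose out of reach is approached as far as the arm can. A call with a gripper value outside its range is refused whole. The fingers move at their own pace and stop on an object; FORCE is the grip in N (left out, the last holds). Time passes only in rows, so rows that do not move let the fingers close. It gives the time, the measured TCP pose, the force and the opening at its end, in the units of the state.
- manip.state(): the state, without advancing time (a new reading comes with each control period).
- manip.get_image(name): name is "scene" or "top" or "wrist"; returns a dict with "pixels" (480x640x3 uint8, red, green, blue), "fx", "fy", "cx", "cy" (pixels), "dist_coeffs" ([k1, k2, p1, p2, k3] as OpenCV has them; the pictures are not rectified), "extrinsics" (4x4, takes a point from world to camera coordinates); the wrist camera has in their place "mount" (4x4, takes a point from camera to tool coordinates, whose origin is the TCP and whose axes are the flange's). Camera axes: x right, y down, z forward; pixel columns grow to the right and rows downward; lengths in m; the calibration is good to about 2 mm. A picture is of the moment at which its call begins: read the wrist's pose just before it. There is no depth.
- manip.close_job(): hands the job in, once; it reports no verdict.
The state is a dict: "clock": time; "qpos": joint angles; "joint_velocities": joint speeds; "tau": joint torques, N m; "ee_pos": TCP position; "tool_rot": TCP orientation; "wrist_force": force on the tool from outside, world axes, zero at the start; "torque": the same for the moment, N m; "gripper_width": finger opening in m.
Only numpy, scipy, OpenCV 4.12 (cv2) and the standard library are available. Lean on these libraries where they do the work, as an engineer would, in place of code of your own. Each camera call takes 0.05 s, during which the arm holds its last target. There are 200 camera calls.

TASK

Make the open distribution box on the bench ready for its test: with the fingertips, push the red main switch fully over to on (towards the cover's hinge), leaving the two black branch switches off, then push the open cover over from its outside and press it fully shut, without slamming it. Nothing is to be gripped or picked up, the inside of the cover is not to be touched, and the tape, jar, screwdriver and carton around the box stay where they are.

Things in the scene. Friction and masses are not known exactly. Their poses are not given: they have to be found in the camera images.
- panel: Light grey distribution box, an open-topped shell lying on its back, fixed to the bench: 260 mm along its x, 170 mm along its y, walls 4 mm, rim 90 mm above the bench. Origin: centre of its underside; z up. Three switches stand along its x axis at y = 0, 78 mm apart, in any order. The cover's hinge runs along the +y rim.
- main_pivot (a point): Pivot of the red main switch's handle, 55 mm above the bench, at the centre of the top of its white body (54 mm along x; raised part 42 mm along y, its top level with the pivot). Axes as the box's. The handle is a red bar 44 mm wide along x, 8 mm thick, reaching 32 mm from the pivot.
- main (a joint): Main switch, rad, turning about the box's x: 0 fully off (handle leans 0.5 rad from upright to the box's -y), 1.0 fully on (end stop, leans 0.5 rad to +y, the hinge side). About 2 to 5 N at the handle moves it; it stays where it is left.
- branch_a_pivot (a point): Pivot of one black branch switch's handle, as the main switch but the handle is 30 mm wide along x, the body 36 mm.
- branch_b_pivot (a point): Pivot of the other black branch switch's handle, made alike.
- branch_a (a joint): Branch switch a, rad: 0 off, 1.0 on; starts at 0, to be left off.
- branch_b (a joint): Branch switch b, rad: 0 off, 1.0 on; starts at 0, to be left off.
- cover_hinge (a point): Middle of the cover's hinge line, on the box's +y rim, 90 mm above the bench; the hinge line runs along the box's x axis (axes as the box's).
- cover (a joint): The cover's angle, rad: 0 shut flat on the rim, 1.57 upright, up to 2.0 (leaning out to the box's +y). A light grey plate with a clear window, 260 mm along the hinge, 170 mm from hinge to free edge, 8 mm thick; shut, its outer face is 98 mm above the bench. The stiff hinge holds it at any angle; 1 to 5 N at the free edge moves it.
- cover_edge (a point): Middle of the cover's free edge, on its outer face, 170 mm from the hinge; it moves with the cover. The inner face of the cover carries a darker grey plate, 248 x 156 x 4 mm; that side is not to be touched.
- tape_center (a point): Centre of a yellow roll of tape lying flat, 64 mm across, 19 mm high; leave alone.
- jar_center (a point): Centre of a small jar with a blue cap, 50 mm across, 60 mm high; leave alone.
- driver_grip (a point): Middle of the handle of an orange screwdriver, 190 mm long, lying on the bench; leave alone.
- carton_center (a point): Centre of a small cardboard carton, 70 x 50 x 45 mm high; leave alone.

How it is judged:
On the way, in this order (a step that is already met when the one before it is completed fails the run):
1. the main switch is fully on while the cover is still open (value of joint main above 0.85 rad and value of joint cover above 1 rad), for 0.2 s.
2. the cover is shut (value of joint cover below 0.03 rad), for 0.2 s.
At the end, for the whole second after the job is handed in: The main switch is over by more than 0.85 of its 1.0 rad, the cover is shut to within 0.03 rad (5 mm at its edge) and at rest, both branch switches are off (below 0.2 rad), and tape, jar, screwdriver and carton are within 25 mm of where they began (value of joint main above 0.85 rad and value of joint cover below 0.03 rad and velocity of joint cover between -0.05 and 0.05 rad/s and value of joint each of branch_a, branch_b below 0.2 rad and not (distance of any of tape_center, jar_center, driver_grip, carton_center from where it was at the start of the episode above 0.025 m)); the robot touches nothing.
It fails at once if the cover or the main switch is pushed with the arm or the gripper's body instead of the fingers (contact force between the arm and cover_c0 above 2 N or contact force between the arm and main_c0 above 2 N).
It fails at once if a branch switch is moved by more than 0.2 rad (value of joint any of branch_a, branch_b above 0.2 rad).
It fails at once if the tape, jar, screwdriver or carton is moved or lifted by more than 25 mm (distance of any of tape_center, jar_center, driver_grip, carton_center from where it was at the start of the episode above 0.025 m).
It fails at once if the inside of the cover is touched (cover gripped or pulled instead of pushed) (contact force between the fingers and cover_c1 above 0.5 N).
It fails at once if the cover is slammed (faster than 3 rad/s) (velocity of joint cover below -3 rad/s).
It also fails if it takes over 51 s, if anything falls off the work surface, if the arm or the gripper's body presses on something with over 40 N, if the wrist force passes 120 N, or if a joint passes its speed limit or range.

## Working session

There is one attempt and no reset: what is moved stays moved. The work goes in short steps, Python scripts to look and compute and a shell command to move; the robot and the scene stay as the last step left them, time stands still between calls to the robot, and variables do not carry over. Pictures are saved under pics/ and viewed, on a budget of 10 in all, crops included, one or two more only if the job needs it, and the job is handed in when it is done.

```bash
mkdir -p pics; cat > h.py <<'E'
import numpy as np, cv2, pickle
from workcell import manip
def grab(n):
    d=manip.get_image(n); cv2.imwrite(f'pics/{n}_raw.png',d['pixels'][:,:,::-1]); pickle.dump(d,open(f'{n}.pkl','wb')); return d
def ray(d,uv):
    K=np.array([[d['fx'],0,d['cx']],[0,d['fy'],d['cy']],[0,0,1.]])
    p=cv2.undistortPoints(np.array([[uv]],float),K,np.array(d['dist_coeffs'],float))[0,0]
    E=np.array(d['extrinsics']);R=E[:3,:3];t=E[:3,3]
    return -R.T@t, R.T@np.array([p[0],p[1],1])
def at(d,uv,z):
    o,r=ray(d,uv); return o+r*(z-o[2])/r[2]
def proj(d,P):
    K=np.array([[d['fx'],0,d['cx']],[0,d['fy'],d['cy']],[0,0,1.]]);E=np.array(d['extrinsics'])
    return cv2.projectPoints(np.array(P,float).reshape(-1,1,3),cv2.Rodrigues(E[:3,:3])[0],E[:3,3],K,np.array(d['dist_coeffs'],float))[0][:,0]
E
python3 - <<'E'
from h import *
for n in('top','scene'):
    d=grab(n); cv2.imwrite(f'pics/{n}1.png',d['pixels'][:,:,::-1]); print(n,np.round(np.array(d['extrinsics']),3).tolist(),d['fx'])
print(manip.state())
E
```

```text
top [[0.026, -0.999, -0.024, -0.038], [-0.998, -0.024, -0.053, 0.548], [0.052, 0.026, -0.998, 0.848], [0.0, 0.0, 0.0, 1.0]] 464.18845170075815
scene [[-0.72, 0.694, 0.017, 0.423], [0.472, 0.508, -0.72, -0.188], [-0.509, -0.51, -0.693, 1.429], [0.0, 0.0, 0.0, 1.0]] 616.0012598914211
{'clock': 0.1, 'qpos': array([-1.24613313e+00,  3.59432364e-01,  1.51130723e+00, -2.43109360e-05,
        1.27249189e+00, -1.15085449e-01]), 'joint_velocities': array([-0.00113409, -0.00229342, -0.00371267, -0.00189245, -0.00058663,
       -0.00187965]), 'tau': array([ 5.30381949e-04, -5.16358423e+01, -2.71407706e+01,  6.77040685e-02,
        2.76471768e-02, -2.13487408e-05]), 'ee_pos': array([ 0.25522334, -0.54233393,  0.22190047]), 'tool_rot': array([-8.13704973e-04,  9.75923759e-01,  2.18110397e-01, -9.72604759e-05]), 'wrist_force': array([-0.32858213,  0.95473543,  0.62831829]), 'torque': array([0.01100502, 0.02210052, 0.0003998 ]), 'gripper_width': 0.08796025544923092}
```

View pics/top1.png

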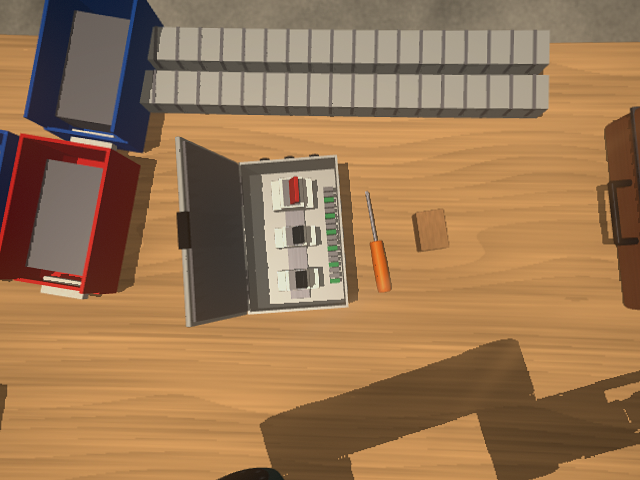

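View pics/scene1.png

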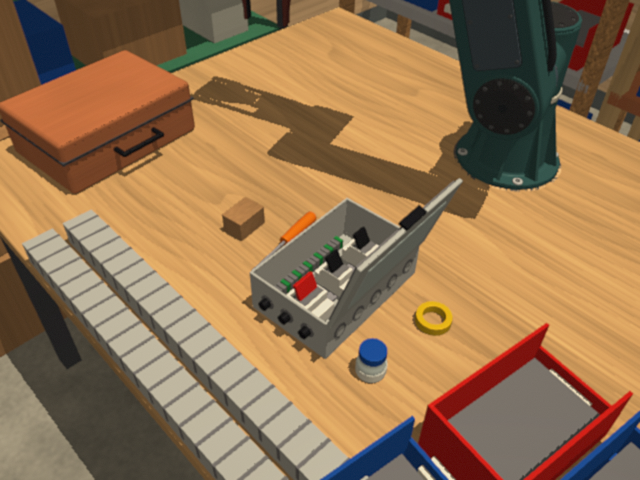

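The top view shows the box with its hinge on the left (world +y). The rim corners are at about (335,157), (347,305), (241,163) and (249,312), the red handle is at (294,190) at the far end, and the cover edge runs (180,138)–(188,325). In the scene view the tape (434,317) and jar (373,348) lie behind the cover. I'll fit these readings and overlay the model.

```bash
cat > fit.py <<'E'
from h import *
from scipy.optimize import least_squares
d=pickle.load(open('top.pkl','rb')); s=pickle.load(open('scene.pkl','rb'))
def W(p,P):
    c,sn=np.cos(p[2]),np.sin(p[2]); P=np.array(P,float)
    return np.c_[p[0]+c*P[:,0]-sn*P[:,1],p[1]+sn*P[:,0]+c*P[:,1],P[:,2]]
def edge(th,x,r=.17,o=.008): # outer-face point
    return [x,.085-r*np.cos(th)+o*np.sin(th),.09+r*np.sin(th)+o*np.cos(th)]
obs=np.array([[335,157],[347,305],[180,138],[188,325]],float)
def res(p): return (proj(d,W(p,[[.13,-.085,.09],[-.13,-.085,.09],edge(p[3],.13),edge(p[3],-.13)]))-obs).ravel()
E
python3 - <<'E'
from fit import *
f=least_squares(res,[.5,.05,0,1.9]); p=f.x; print(p.round(4),f.fun.round(1)); np.save('p.npy',p)
print('jar',at(s,(373,345),.06),'tape',at(s,(434,316),.019))
for i in(-1,0,1): print(i,W(p,[[.078*i,0,.055]]).round(4), proj(d,W(p,[[.078*i,-.032*np.sin(.5),.083]])).round(0), proj(s,W(p,[[.078*i,-.032*np.sin(.5),.083]])).round(0))
ims=[]
for c,(x,y,w,h) in((d,(160,120,200,215)),(s,(240,170,235,200))):
    im=cv2.resize(c['pixels'][y:y+h,x:x+w,::-1],(400,430) if c is d else (400,340),interpolation=cv2.INTER_CUBIC);k=400/w
    L=[[.13,-.085,.09],[-.13,-.085,.09],[-.13,.085,.09],[.13,.085,.09]]
    E=[edge(p[3],.13),edge(p[3],-.13)]
    for a,b in list(zip(L,L[1:]+L[:1]))+[(E[0],E[1])]:
        q=(proj(c,W(p,[a,b]))-[x,y])*k; cv2.line(im,*[tuple(int(v) for v in t) for t in q],(255,0,255),1)
    for i in(-1,0,1):
        q=(proj(c,W(p,[[.078*i,-.032*np.sin(.5),.083]]))-[x,y])[0]*k; cv2.circle(im,tuple(int(v) for v in q),3,(0,255,255),1)
    ims.append(cv2.copyMakeBorder(im,0,430-im.shape[0],0,0,0))
cv2.imwrite('pics/ov.png',np.hstack(ims))
E
```

```text
[0.5727 0.0204 0.0944 1.7987] [ 0.8 -2.  -0.3  2.7 -1.5 -3.   1.   2.3]
jar [0.6519416 0.1770555 0.06     ] tape [0.50575446 0.18919149 0.019     ]
-1 [[0.495  0.0131 0.055 ]] [[304. 280.]] [[360. 231.]]
0 [[0.5727 0.0204 0.055 ]] [[300. 234.]] [[332. 254.]]
1 [[0.6503 0.0278 0.055 ]] [[297. 189.]] [[302. 278.]]
```

View pics/ov.png

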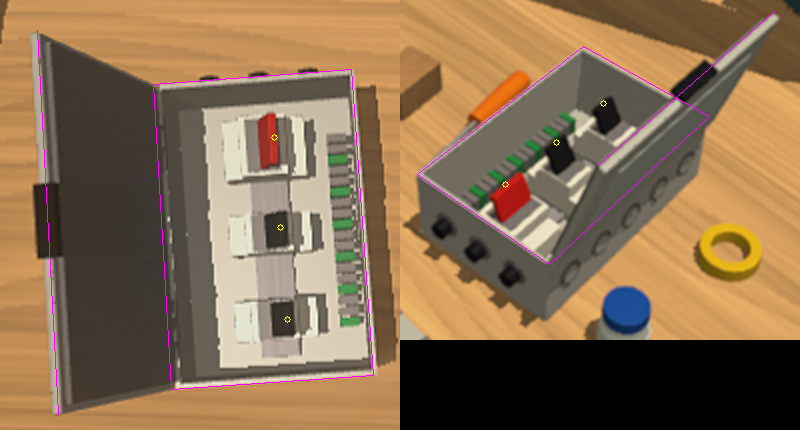

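The overlay fits: box yaw is about 5.4°, the cover is at about 1.80 rad, and the main switch is at box x = +78 mm. First I turn so the tool's x lies along box +y and its y along box +x, with the fingers shut.

```bash
python3 -m jog '[{"offset":[0,0,0],"angular":[0,0,-7.8],"hand":0},{"offset":[0,0,0],"angular":[0,0,-7.8],"hand":0},{"offset":[0,0,0],"angular":[0,0,-7.8],"hand":0},{"offset":[0,0,0],"angular":[0,0,-7.8],"hand":0},{"offset":[0,0,0],"angular":[0,0,-7.8],"hand":0},{"offset":[0,0,0],"angular":[0,0,-7.8],"hand":0},{"offset":[0,0,0],"angular":[0,0,-7.8],"hand":0},{"offset":[0,0,0],"angular":[0,0,-7.8],"hand":0},{"offset":[0,0,0],"angular":[0,0,-7.8],"hand":0},{"offset":[0,0,0],"angular":[0,0,0],"hand":0}]' 20
cat > go.py <<'E'
import sys
from fit import *
from scipy.spatial.transform import Rotation as R
p=np.load('p.npy')
def where():
    s=manip.state(); q=s['tool_rot']; Rm=R.from_quat([q[1],q[2],q[3],q[0]])
    c,sn=np.cos(p[2]),np.sin(p[2]); e=s['ee_pos']-[p[0],p[1],0]
    b=np.array([c*e[0]+sn*e[1],-sn*e[0]+c*e[1],e[2]])
    f=s['wrist_force']; print('t',s['clock'],'box mm',(b*1e3).round(1),'Fbox',np.round([c*f[0]+sn*f[1],-sn*f[0]+c*f[1],f[2]],1),'w',round(s['gripper_width'],4))
    return s,Rm
s,Rm=where()
if len(sys.argv)>1:
    t=W(p,[[float(v)/1e3 for v in sys.argv[1:4]]])[0]
    T=np.column_stack([[-np.sin(p[2]),np.cos(p[2]),0],[np.cos(p[2]),np.sin(p[2]),0],[0,0,-1]])
    print('offset tool mm',(Rm.inv().apply(t-s['ee_pos'])*1e3).round(1),'rot deg',np.degrees((Rm.inv()*R.from_matrix(T)).as_rotvec()).round(2))
E
python3 go.py 78 -38 200
```

```text
clock: 1.1
ee_pos: [0.254, -0.5385, 0.2169]
tool_rot: [-0.005, 0.654, 0.756, 0.003]
wrist_force: [0.5, -0.4, 0.2]
gripper_width: 0.0112
t 1.1 box mm [-369.9 -526.3  216.9] Fbox [ 0.4 -0.5  0.2] w 0.0112
offset tool mm [465.4 471.5  21.5] rot deg [-0.14 -0.69  2.83]
```

```bash
python3 -m jog '[{"offset":[0.033,0.033,0],"angular":[0,0,2.8],"hand":0},{"offset":[0.033,0.033,0],"angular":[0,0,0],"hand":0},{"offset":[0.033,0.033,0],"angular":[0,0,0],"hand":0},{"offset":[0.033,0.033,0],"angular":[0,0,0],"hand":0},{"offset":[0.033,0.033,0],"angular":[0,0,0],"hand":0},{"offset":[0.033,0.033,0],"angular":[0,0,0],"hand":0},{"offset":[0.033,0.033,0],"angular":[0,0,0],"hand":0},{"offset":[0.033,0.033,0],"angular":[0,0,0],"hand":0},{"offset":[0.033,0.033,0],"angular":[0,0,0],"hand":0},{"offset":[0.033,0.033,0],"angular":[0,0,0],"hand":0},{"offset":[0,0,0],"angular":[0,0,0],"hand":0}]'; python3 go.py 78 -38 200
```

```text
clock: 2.2
ee_pos: [0.5673, -0.1722, 0.2171]
tool_rot: [-0.005, 0.693, 0.721, 0.003]
wrist_force: [-0.1, 0.3, -0.8]
gripper_width: 0.0004
t 2.2 box mm [ -23.5 -191.3  217.1] Fbox [-0.   0.3 -0.8] w 0.0004
offset tool mm [158.4  93.1  18.7] rot deg [-0.17 -0.68 -3.12]
```

```bash
python3 -m jog '[{"offset":[0.033,0.020,0],"angular":[0,-0.7,-3.1],"hand":0},{"offset":[0.033,0.020,0],"angular":[0,0,0],"hand":0},{"offset":[0.033,0.020,0.003],"angular":[0,0,0],"hand":0},{"offset":[0.033,0.020,0.003],"angular":[0,0,0],"hand":0},{"offset":[0.020,0.010,0.003],"angular":[0,0,0],"hand":0},{"offset":[0,0,0],"angular":[0,0,0],"hand":0}]'; python3 go.py 78 -38 130
```

```text
clock: 2.8
ee_pos: [0.6464, -0.0106, 0.2057]
tool_rot: [-0.001, 0.68, 0.733, -0.003]
wrist_force: [0.1, -0.5, -0.2]
gripper_width: 0.0002
t 2.8 box mm [ 70.5 -37.8 205.7] Fbox [ 0.1 -0.6 -0.2] w 0.0002
offset tool mm [ 0.1  8.  75.6] rot deg [-0.37  0.13 -1.12]
```

```bash
python3 -m jog '[{"offset":[0,0.004,0.025],"angular":[0,0,-1.1],"hand":0},{"offset":[0,0.004,0.025],"angular":[0,0,0],"hand":0},{"offset":[0,0,0.025],"angular":[0,0,0],"hand":0},{"offset":[0,0,0.025],"angular":[0,0,0],"hand":0},{"offset":[0,0,0],"angular":[0,0,0],"hand":0}]'; python3 go.py 78 -38 68
python3 - <<'E'
from h import *
a=grab('scene')['pixels'][190:340,220:420]; b=grab('top')['pixels'][120:330,160:440]
a=cv2.resize(a,(400,300),interpolation=2); b=cv2.resize(b,(400,300),interpolation=2)
cv2.imwrite('pics/c1.png',np.hstack([a,b])[:,:,::-1])
E
```

```text
clock: 3.3
ee_pos: [0.6523, -0.0171, 0.1037]
tool_rot: [-0.0, 0.677, 0.736, -0.005]
wrist_force: [-1.1, -0.1, -0.0]
gripper_width: 0.0004
t 3.3 box mm [ 75.7 -44.8 103.7] Fbox [-1.1 -0.  -0. ] w 0.0004
offset tool mm [ 7.1  2.4 35.6] rot deg [-0.39  0.34 -0.71]
```

View pics/c1.png

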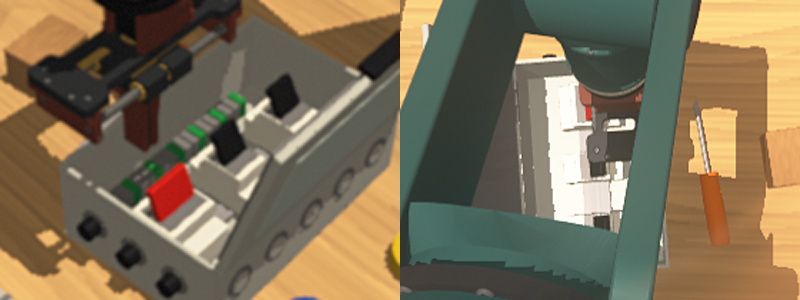

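The closed fingertips (left crop, about 143,140) hang inside the box on the −y side of the red handle, whose tip is at about (168,178). The path is clear. I'll descend and push towards +y.

```bash
python3 -m jog '[{"offset":[0.003,0.002,0.012],"angular":[0,0,-0.7],"hand":0},{"offset":[0.002,0,0.012],"angular":[0,0,0],"hand":0},{"offset":[0,0,0.010],"angular":[0,0,0],"hand":0},{"offset":[0,0,0],"angular":[0,0,0],"hand":0}]'; python3 go.py 78 -20 68
```

```text
clock: 3.8
ee_pos: [0.6596, -0.0133, 0.075]
tool_rot: [0.005, 0.673, 0.739, -0.001]
wrist_force: [-1.1, -0.3, -0.4]
gripper_width: 0.0003
t 3.8 box mm [ 83.4 -41.8  75. ] Fbox [-1.1 -0.2 -0.4] w 0.0003
offset tool mm [21.8 -5.4  6.8] rot deg [ 0.34  0.5  -0.04]
```

```bash
python3 -m jog '[{"offset":[0.006,-0.004,0.006],"angular":[0,0,0],"hand":0},{"offset":[0.006,0,0],"angular":[0,0,0],"hand":0},{"offset":[0.006,0,0],"angular":[0,0,0],"hand":0},{"offset":[0.006,0,0],"angular":[0,0,0],"hand":0},{"offset":[0.006,0,0],"angular":[0,0,0],"hand":0}]'; python3 go.py 78 -8 68
```

```text
clock: 4.3
ee_pos: [0.6532, 0.0165, 0.0695]
tool_rot: [0.007, 0.673, 0.74, -0.001]
wrist_force: [-0.6, -4.2, -0.9]
gripper_width: 0.0006
t 4.3 box mm [ 79.8 -11.5  69.5] Fbox [-1.  -4.1 -0.9] w 0.0006
offset tool mm [ 3.5 -1.8  1.5] rot deg [ 0.43  0.69 -0.02]
```

```bash
python3 -m jog '[{"offset":[0.004,0,0],"angular":[0,0,0],"hand":0},{"offset":[0.003,0,0],"angular":[0,0,0],"hand":0}]'; python3 go.py;  python3 -m jog '[{"offset":[0.003,0,0],"angular":[0,0,0],"hand":0},{"offset":[0.002,0,0],"angular":[0,0,0],"hand":0}]'; python3 go.py
```

```text
clock: 4.5
ee_pos: [0.653, 0.019, 0.0697]
tool_rot: [0.011, 0.672, 0.741, -0.005]
wrist_force: [0.3, -17.1, -1.2]
gripper_width: 0.0005
t 4.5 box mm [79.9 -8.9 69.7] Fbox [ -1.3 -17.1  -1.2] w 0.0005
clock: 4.7
ee_pos: [0.653, 0.0187, 0.0698]
tool_rot: [0.014, 0.671, 0.742, -0.008]
wrist_force: [-0.6, -8.3, -0.1]
gripper_width: 0.0002
t 4.7 box mm [79.9 -9.3 69.8] Fbox [-1.4 -8.2 -0.1] w 0.0002
```

It has met the end stop (17 N and no further travel, about where computed). I'll back off, rise and check.

```bash
python3 -m jog '[{"offset":[-0.012,0,0],"angular":[0,0,0],"hand":0},{"offset":[-0.003,0,-0.02],"angular":[-1,-1,0],"hand":0},{"offset":[0,0,-0.035],"angular":[-0.5,-0.5,0],"hand":0},{"offset":[0,0,-0.045],"angular":[0,0,0],"hand":0},{"offset":[0,0,-0.045],"angular":[0,0,0],"hand":0},{"offset":[0,0,-0.045],"angular":[0,0,0],"hand":0},{"offset":[0,0,-0.035],"angular":[0,0,0],"hand":0},{"offset":[0,0,-0.02],"angular":[0,0,0],"hand":0},{"offset":[0,0,0],"angular":[0,0,0],"hand":0}]'; python3 go.py 0 190 330
python3 - <<'E'
from h import *
a=grab('scene')['pixels'][190:340,220:420]
cv2.imwrite('pics/c2.png',cv2.resize(a,(600,450),interpolation=2)[:,:,::-1])
E
```

```text
clock: 5.6
ee_pos: [0.6448, 0.0196, 0.3229]
tool_rot: [0.029, 0.67, 0.742, -0.003]
wrist_force: [-1.0, 0.4, 0.6]
gripper_width: 0.0003
t 5.6 box mm [ 71.8  -7.6 322.9] Fbox [-1.   0.5  0.6] w 0.0003
offset tool mm [197.5 -70.  -18.8] rot deg [1.92 2.69 0.37]
```

View pics/c2.png

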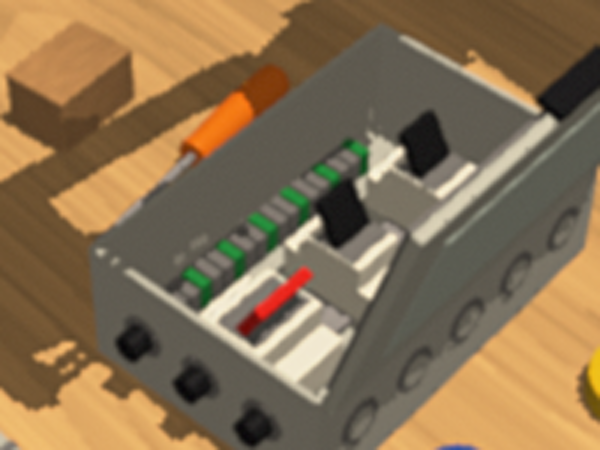

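The red handle now lies over to the hinge side (a thin bar at about 275,300), and both black handles still lean to off. Next I go over the cover edge to its outside.

```bash
python3 -m jog '[{"offset":[0.03,0,-0.005],"angular":[1.9,2.7,0],"hand":0},{"offset":[0.033,0,0],"angular":[0,0,0],"hand":0},{"offset":[0.033,0,0],"angular":[0,0,0],"hand":0},{"offset":[0.033,0,0],"angular":[0,0,0],"hand":0},{"offset":[0.033,0,0],"angular":[0,0,0],"hand":0},{"offset":[0.033,0,0],"angular":[0,0,0],"hand":0},{"offset":[0,0,0],"angular":[0,0,0],"hand":0}]'; python3 go.py 65 180 225
```

```text
clock: 6.35
ee_pos: [0.6179, 0.2195, 0.3081]
tool_rot: [-0.011, 0.672, 0.74, -0.008]
wrist_force: [0.4, -0.4, -0.0]
gripper_width: 0.0003
t 6.35 box mm [ 63.8 194.  308.1] Fbox [ 0.4 -0.5 -0. ] w 0.0003
offset tool mm [-14.4   3.4  83. ] rot deg [-1.53 -0.32  0.15]
```

```bash
python3 -m jog '[{"offset":[0,0,0.028],"angular":[-1.5,-0.3,0],"hand":0},{"offset":[0,0,0.028],"angular":[0,0,0],"hand":0},{"offset":[0,0,0.025],"angular":[0,0,0],"hand":0},{"offset":[0,0,0],"angular":[0,0,0],"hand":0}]'; python3 go.py 65 180 225
python3 - <<'E'
from h import *
a=grab('scene')['pixels'][100:400,240:640]
cv2.imwrite('pics/c3.png',cv2.resize(a,(600,450),interpolation=2)[:,:,::-1])
E
```

```text
clock: 6.75
ee_pos: [0.6134, 0.2183, 0.217]
tool_rot: [-0.003, 0.671, 0.741, -0.004]
wrist_force: [-0.3, 0.5, -0.1]
gripper_width: 0.0004
t 6.75 box mm [ 59.3 193.2 217. ] Fbox [-0.2  0.5 -0.1] w 0.0004
offset tool mm [-13.2   5.6  -8.1] rot deg [-0.55  0.07  0.28]
```

View pics/c3.png

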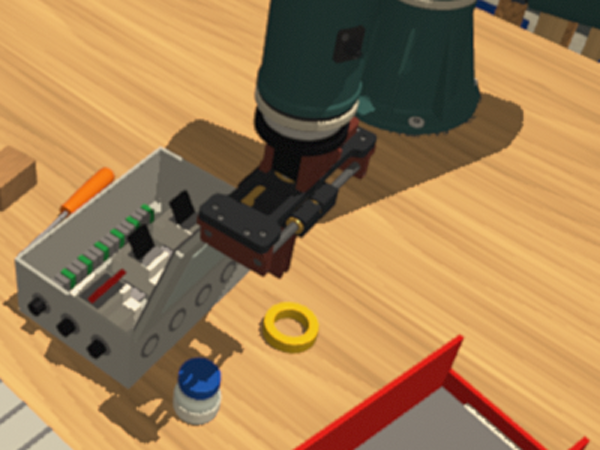

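The fingers hang outside the cover (at about 285,265 in the crop), clear of the jar and tape. I'll push towards −y.

```bash
python3 -m jog '[{"offset":[-0.015,0,-0.002],"angular":[0,0,0],"hand":0},{"offset":[-0.015,0,-0.002],"angular":[0,0,0],"hand":0},{"offset":[-0.012,0,0],"angular":[0,0,0],"hand":0},{"offset":[-0.012,0,0],"angular":[0,0,0],"hand":0},{"offset":[-0.012,0,0],"angular":[0,0,0],"hand":0},{"offset":[-0.012,0,0],"angular":[0,0,0],"hand":0}]'; python3 go.py 60 60 223
```

```text
clock: 7.4
ee_pos: [0.6262, 0.135, 0.2291]
tool_rot: [-0.0, 0.671, 0.741, 0.001]
wrist_force: [-0.5, 1.7, 1.5]
gripper_width: 0.0004
t 7.4 box mm [ 64.1 109.  229.1] Fbox [-0.4  1.8  1.5] w 0.0004
offset tool mm [-49.   -4.3   6. ] rot deg [ 0.1  -0.1   0.23]
```

```bash
python3 -m jog '[{"offset":[-0.012,0,0.001],"angular":[0,0,0],"hand":0},{"offset":[-0.012,0,0.001],"angular":[0,0,0],"hand":0},{"offset":[-0.012,0,0.001],"angular":[0,0,0],"hand":0},{"offset":[-0.012,0,0.001],"angular":[0,0,0],"hand":0}]'; python3 go.py 60 40 218
```

```text
clock: 7.8
ee_pos: [0.6313, 0.0829, 0.2249]
tool_rot: [-0.0, 0.672, 0.741, 0.002]
wrist_force: [-0.6, 2.2, -1.6]
gripper_width: 0.001
t 7.8 box mm [ 64.2  56.7 224.9] Fbox [-0.4  2.3 -1.6] w 0.001
offset tool mm [-16.7  -4.3   6.8] rot deg [ 0.14 -0.13  0.21]
```

```bash
python3 -m jog '[{"offset":[-0.011,0,0.003],"angular":[0,0,0],"hand":0},{"offset":[-0.011,0,0.003],"angular":[0,0,0],"hand":0},{"offset":[-0.011,0,0.003],"angular":[0,0,0],"hand":0},{"offset":[-0.008,0,0.0055],"angular":[0,0,0],"hand":0},{"offset":[-0.008,0,0.0055],"angular":[0,0,0],"hand":0},{"offset":[-0.008,0,0.0055],"angular":[0,0,0],"hand":0}]'; python3 go.py 60 -20 178.5
```

```text
clock: 8.4
ee_pos: [0.6368, 0.0199, 0.1963]
tool_rot: [-0.0, 0.672, 0.741, 0.001]
wrist_force: [-0.6, 1.4, 0.1]
gripper_width: 0.0007
t 8.4 box mm [ 63.8  -6.5 196.3] Fbox [-0.5  1.5  0.1] w 0.0007
offset tool mm [-13.5  -3.9  17.8] rot deg [ 0.03 -0.08  0.18]
```

```bash
python3 -m jog '[{"offset":[-0.005,0,0.006],"angular":[0,0,0],"hand":0},{"offset":[-0.005,0,0.006],"angular":[0,0,0],"hand":0},{"offset":[-0.004,0,0.006],"angular":[0,0,0],"hand":0},{"offset":[-0.005,0,0.008],"angular":[0,0,0],"hand":0},{"offset":[-0.005,0,0.008],"angular":[0,0,0],"hand":0},{"offset":[-0.005,0,0.008],"angular":[0,0,0],"hand":0}]'; python3 go.py 60 -45 126.6
python3 - <<'E'
from h import *
a=grab('scene')['pixels'][100:400,200:600]
cv2.imwrite('pics/c4.png',cv2.resize(a,(600,450),interpolation=2)[:,:,::-1])
E
```

```text
clock: 9.0
ee_pos: [0.6403, -0.0122, 0.151]
tool_rot: [0.001, 0.672, 0.741, 0.0]
wrist_force: [0.3, 1.5, 0.7]
gripper_width: 0.0005
t 9.0 box mm [ 64.2 -38.9 151. ] Fbox [0.4 1.5 0.7] w 0.0005
offset tool mm [-6.1 -4.3 24.4] rot deg [0.07 0.02 0.2 ]
```

View pics/c4.png

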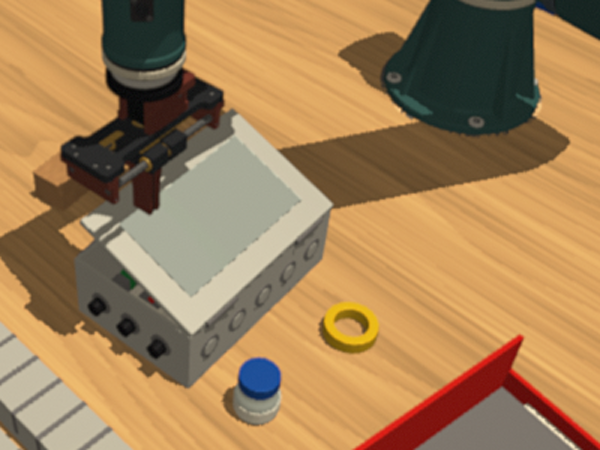

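The cover is about 0.4 rad from shut, with the fingertips on its outer face at about (150,205). I'll press on gently.

```bash
python3 -m jog '[{"offset":[-0.003,0,0.008],"angular":[0,0,0],"hand":0},{"offset":[-0.003,0,0.008],"angular":[0,0,0],"hand":0},{"offset":[-0.002,0,0.008],"angular":[0,0,0],"hand":0},{"offset":[-0.001,0,0.007],"angular":[0,0,0],"hand":0},{"offset":[-0.001,0,0.007],"angular":[0,0,0],"hand":0},{"offset":[0,0,0.006],"angular":[0,0,0],"hand":0},{"offset":[0,0,0.005],"angular":[0,0,0],"hand":0}]'; python3 go.py 60 -50 98
```

```text
clock: 9.75
ee_pos: [0.641, -0.0243, 0.0978]
tool_rot: [0.0, 0.672, 0.741, -0.001]
wrist_force: [-14.6, 1.4, 53.8]
gripper_width: 0.0004
t 9.75 box mm [ 63.8 -50.9  97.8] Fbox [-14.4   2.8  53.8] w 0.0004
offset tool mm [ 1.  -3.8 -0.2] rot deg [-0.02  0.07  0.19]
```

Shut against the rim: z 97.8 mm against 98 expected, with the force rising to 54 N. I'll hold briefly with less load, retreat and check.

```bash
python3 -m jog '[{"offset":[0,0,0],"angular":[0,0,0],"hand":0},{"offset":[0,0,0],"angular":[0,0,0],"hand":0},{"offset":[0,0,0],"angular":[0,0,0],"hand":0}]'; python3 go.py; python3 -m jog '[{"offset":[0,0,-0.01],"angular":[0,0,0],"hand":0},{"offset":[0,0,-0.03],"angular":[0,0,0],"hand":0},{"offset":[0,0,-0.04],"angular":[0,0,0],"hand":0},{"offset":[0,0,-0.04],"angular":[0,0,0],"hand":0},{"offset":[-0.02,0,-0.04],"angular":[0,0,0],"hand":0},{"offset":[-0.04,0,-0.02],"angular":[0,0,0],"hand":0},{"offset":[-0.04,0,0],"angular":[0,0,0],"hand":0},{"offset":[0,0,0],"angular":[0,0,0],"hand":0},{"offset":[0,0,0],"angular":[0,0,0],"hand":0}]'; python3 go.py
python3 - <<'E'
from fit import *
p=np.load('p.npy'); s=grab('scene'); im=cv2.resize(s['pixels'][170:390,220:480,::-1],(780,660),interpolation=2)[:590]; im=im.copy()
q=(proj(s,W(p,[edge(0,.13),edge(0,-.13),[-.13,.085,.098],[.13,.085,.098]]))-[220,170])*3
cv2.polylines(im,[q.astype(int).reshape(-1,1,2)],True,(255,0,255),1)
cv2.imwrite('pics/c5.png',im)
E
```

```text
clock: 10.05
ee_pos: [0.6414, -0.0239, 0.0986]
tool_rot: [0.001, 0.672, 0.741, -0.0]
wrist_force: [-0.2, -0.1, -0.2]
gripper_width: 0.0007
t 10.05 box mm [ 64.2 -50.6  98.6] Fbox [-0.2 -0.1 -0.2] w 0.0007
clock: 10.95
ee_pos: [0.6508, -0.1247, 0.2893]
tool_rot: [0.001, 0.671, 0.742, -0.0]
wrist_force: [-0.9, 0.5, 0.9]
gripper_width: 0.0001
t 10.95 box mm [  64.2 -151.9  289.3] Fbox [-0.9  0.6  0.9] w 0.0001
```

View pics/c5.png

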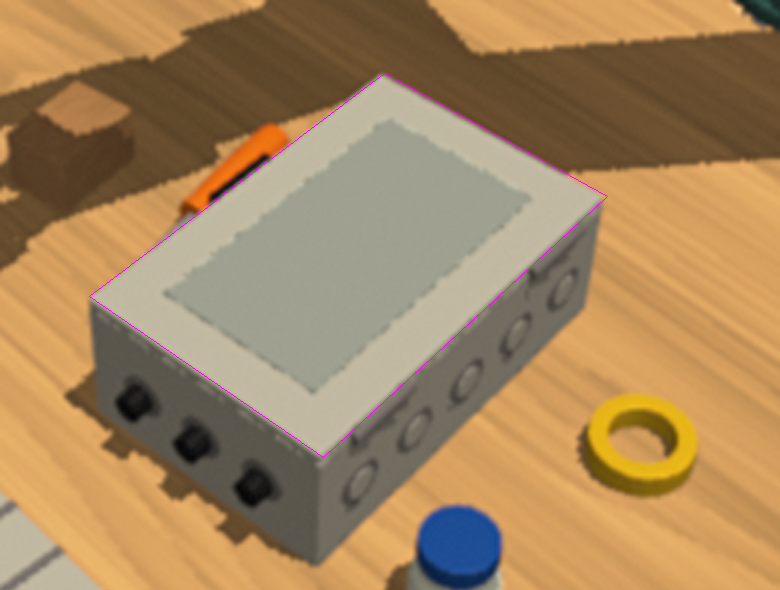

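The cover's outline matches the computed shut outline to within a pixel, with corners at about (90,297), (383,74), (606,196) and (323,457). The surrounding objects haven't moved, and the arm is clear.

```bash
python3 -c "
from workcell import manip
print(manip.close_job())"
```

```text
the job is handed in; nothing more can be done
None
```

The job is handed in. The main switch is on and the cover is shut; both branch switches were still off when last seen. It took about 11 s of the 51 s allowed, and no verdict was reported.

- **Main switch:** I pushed the red handle over with the shut fingertips until it met its end stop, at 17 N with no further travel. The picture afterwards showed it over to the hinge side and both black handles leaning to off. With the cover shut, I could not see the switches again.
- **Cover:** I pushed it over from its outside in small steps and pressed it down to a fingertip height of 97.8 mm (98 mm expected). The force rose to 54 N at the final press, which was more than needed but within the 120 N limit. In the last picture its outline matched the computed shut outline to about a pixel.
- **Surroundings:** The tape, jar, screwdriver and carton looked unmoved in the last picture, judged by eye rather than measured. The arm ended about 190 mm above the cover, touching nothing.
- **Disagreement:** The switch stopped 2 to 3 mm short of where I had computed the end stop, which is within the calibration and box-fit error.

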